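# Release and draw out the upper instrument tray

### The arm

A 7-joint arm with a two-finger parallel gripper is mounted at the origin on the work surface; the furniture and walls round the work are solid. World frame = base frame: x ahead of the robot, y to its left, z up, the work surface at z = 0. Lengths are in m, angles in rad, forces in N, time in s.
With the tool pointing down it reaches from about 0.4 to 0.85 m from the base axis. Payload 6.9 kg.
Tool frame: the origin (TCP) lies midway between the tips of the shut fingers; the grasp point (between the pads) lies behind it (ctrl.pinch_z is the z of the grasp point in the tool frame, in m); z points along the fingers, y is the line along which they close (so a half turn about z gives the same grasp; the last joint's range is limited). The gripper opens to 85 mm and grips with 20 to 120 N. Pads are 22 mm wide; open, the fingers measure 114 mm over their backs; the gripper's body (76 mm by 85 mm) begins 54 mm behind the grasp point. The pads swing forward as they close: fully open they stand 13 mm farther back than shut.
Start: joints at [1.27, 0.507, -0.238, 1.5, 0.126, 1.149, -0.155], TCP at [0.247, -0.574, 0.231] pointing down, gripper open.
Joint ranges: [-3.08, 3.08], [-0.24, 2.05], [-1.43, 1.35], [0, 2.5], [-1.52, 4.66], [0.17, 1.96], [-2.89, 2.89]. Speed limits (rad/s): [2.39, 2.39, 3.14, 3.14, 3.14, 3.14, 3.14].

### API

Orientations are given as a unit quaternion [w, x, y, z].
In Python, from station import ctrl, get_state, vision, ticket, models gives the robot as it stands. Calls block until the motion is done:
- ctrl.movep(position, orientation): joint-space move of the TCP to a pose.
- ctrl.movel(position, frame=None, max_speed=0.15): straight line of the TCP; frame=None keeps the orientation; max_speed is the mean speed in m/s.
- ctrl.set_joints(angles): joint-space move.
- ctrl.ungrasp() and ctrl.close_gripper(force=None): open the fingers fully, or close them until they stop; force is the grip in N (None keeps the last).
- ctrl.pause(seconds).
- ctrl.ik(position, orientation): joint angles nearest the present ones, or None.
- get_state(): the state.
- vision.grab_frame(name): name is "scene" or "top"; returns (picture, depth): 420x560x3 uint8, blue, green, red; 420x560 float32, m along the optical axis (not along the pixel's ray), 0 where there is no reading.
- vision.camera_info(name): a dict with "mtx" (3x3 intrinsics, pixels), "R" (3x3) and "t" (3): a world point X has camera coordinates R X + t. Camera axes: x right, y down, z forward; pixel columns grow to the right and rows downward; lengths in m; the calibration is good to about 2 mm. A picture is of the moment at which its call begins. camera_info takes no time and is no camera call.
A pose or a line that the arm cannot do raises ctrl.Unreachable and nothing moves.
- ticket.close_job(): hands the job in; it is judged then, once.
Trained networks look in the newest picture that a camera, given by its name, has taken for a name from the list of things; names that differ only in an ending like _2 or _b are one class to them, and where a whole thing is asked for, a point or a joint stands for the part that bears it (a point fixed in the world has none). Each returns a list of dicts, best first, with "p" (0 to 1); they miss things now and then, are a little off and sometimes report something else, mostly with a low value. They report only what shows in the picture. A call takes as long as a camera call.
- models.recognise(camera, target): "point" ([column, row] in pixels, amid what is visible of it).
- models.masks_of(camera, target): "mask" (420x560 bool, what is visible of it) and "point" ([column, row] in pixels, amid what is visible of it).
The state is a dict: "time": time; "qpos": joint angles; "qd": joint speeds; "tau": joint torques, N m; "tcp_pos": TCP position; "eef_rot": TCP orientation; "contact_force": force on the tool from outside, world axes, zero at the start; "wrist_torque": the same for the moment, N m; "width": finger opening in m; "gripper_force": force on a finger pad.
Only numpy, scipy, OpenCV 4.12 (cv2) and the standard library are available. Lean on these libraries where they do the work, as an engineer would, in place of code of your own. Each camera call takes 0.05 s, during which the arm holds its last target. There are 200 camera calls.

### The job

Bring the upper tray of the steel tray rack out for checking: hook a fingertip behind the red lip of the slide catch and draw the catch fully aside, then hook a fingertip behind the tray's front lip, from inside the tray, and draw the tray smoothly all the way out to its stop. Nothing is gripped, pinched or lifted: keep your fingers off the outside of the tray's front and off the instruments lying in it. Leave the catch open, the lower tray home and the other things on the bench where they are.

Things in the scene. Friction and masses are not known exactly. Their poses are not given: they have to be found in the camera images.
- tray_lip (a point): Upper of the two pierced steel trays in the steel rack: the top inner edge of its front rim, middle. Axes: +x into the rack (the tray is drawn out along -x), +y along the rim towards the catch, z up. The rim stands 17 mm above the tray floor and is 13 mm thick with its front panel. Its inner face is straight for 55 mm either side; the floor behind it is bare for 75 mm. Moves with the tray.
- upper_tray (a joint): how far the upper tray is drawn out, m: 0 home, 0.130 at its stop. About 1.5 N of friction; it stays where it is left. While the catch is closed its steel plate stands 2 mm in front of the tray's front panel and blocks the tray.
- catch_lip (a point): Red lip of the slide catch, at the +y front corner of the rack: middle of the top edge of its upright face, which looks towards -y. The face is 34 mm wide (x), 22 mm high above the catch's steel plate; the back of the lip slopes. The point lies 41 mm in front (-x) of the tray's front panel; on its -y side is free air down to the bench. Axes as tray_lip: it opens along +y. Moves with the catch.
- catch (a joint): how far the slide catch is drawn aside, m: 0 to 0.005 closed, 0.040 fully open at its stop; the tray is clear of it from 0.026. About 2 N of friction; it stays where it is left.
- lower_tray (a joint): how far the lower tray is drawn out, m: 0 home. It is to stay home.
- tray_mid (a point): middle of the upper tray, on top of the blue mat (215 x 140 x 4 mm, its middle 30 mm further to the rear) on which the instruments lie; 160 mm behind tray_lip along +x. Axes as tray_lip; moves with the tray.
- haemostat: steel haemostat clamp, 140 x 56 x 7 mm, lying loose on the blue mat in the upper tray; origin at the middle of its underside.
- scissors: steel dressing scissors, 150 x 56 x 6 mm, lying loose on the blue mat in the upper tray; origin at the middle of their underside.
- gallipot: small round steel bowl, 79 mm across, 40 mm high, loose on the bench; origin at the middle of its underside. Bystander.
- kidney_dish: steel kidney dish, 202 x 95 x 34 mm, loose on the bench; origin at the middle of its underside. Bystander.
- marker: white marker pen with a blue cap, 130 mm long, 18 mm thick, loose on the bench; origin under its middle. Bystander.
- rack: steel tray rack, frame 345 x 210 mm, 93 mm high, fixed to the bench, with a bracket for the catch at its +y front corner (240 mm in front of the origin, out to y = 178 mm); origin under the middle of the frame on the bench, +x from front to rear, z up. Two trays 339 x 189 x 23 mm, undersides 56 mm (upper) and 12 mm (lower) above the bench, each with a steel front panel 172 x 24 mm, 3 mm thick.

How it is judged:
By the outcome, as a careful person would: the job done as asked, in the order asked, and still so for the second after the job is handed in, with the robot touching nothing.
It also fails if it takes over 40 s, if anything falls off the work surface, if the arm or the gripper's body presses on something with over 40 N, if the wrist force passes 120 N, or if a joint passes its speed limit or range.

## Working session

There is one attempt and no reset: what is moved stays moved. The work goes in short steps, each a Python script; the robot and the scene stay as the last script left them, time stands still between calls to the robot, and variables do not carry over. Pictures are saved under pics/ and viewed, at most 10 in all, crops included, and the job is handed in when it is done.

```bash
ls; mkdir -p pics; cat > h.py <<'E'
import numpy as np, cv2
from station import ctrl, get_state, vision, ticket, models
def pix2w(cam,uv,d):
    c=vision.camera_info(cam);K=np.array(c["mtx"]);R=np.array(c["R"]);t=np.array(c["t"])
    p=np.linalg.inv(K)@np.array([uv[0],uv[1],1.])*d
    return R.T@(p-t)
def w2pix(cam,X):
    c=vision.camera_info(cam);p=np.array(c["mtx"])@(np.array(c["R"])@np.array(X)+np.array(c["t"]));return p[:2]/p[2]
def cloud(cam,depth):
    c=vision.camera_info(cam);K=np.array(c["mtx"]);R=np.array(c["R"]);t=np.array(c["t"])
    v,u=np.mgrid[:depth.shape[0],:depth.shape[1]]
    P=np.stack([(u-K[0,2])/K[0,0]*depth,(v-K[1,2])/K[1,1]*depth,depth],-1)
    W=(P-t)@R; W[depth==0]=np.nan
    return W
E
python3 - <<'E'
from h import *
for n in ["scene","top"]:
    im,d=vision.grab_frame(n); cv2.imwrite(f"pics/{n}0.png",im); W=cloud(n,d); np.save(f"{n}0.npy",W)
    c=vision.camera_info(n); print(n,"campos",-np.array(c["R"]).T@np.array(c["t"]))
    for t in ["tray_lip","catch_lip","tray_mid","haemostat","scissors","rack","catch"]:
        for r in models.masks_of(n,t)[:2]:
            m=r["mask"]; print(t,round(r["p"],2),np.round(r["point"],1),m.sum(),np.round(np.nanmedian(W[m],0),3))
print(get_state()["time"],ctrl.pinch_z)
E
```

```text
pics
scene campos [0.11240486 0.3891358  0.74768277]
tray_lip 0.91 [353.7 187. ] 7857 [ 0.47  -0.182  0.065]
tray_lip 0.41 [288.5 331.4] 549 [0.333 0.165 0.015]
catch_lip 0.66 [269.6 199.3] 840 [ 0.584 -0.006  0.062]
catch_lip 0.38 [354.  186.8] 7934 [ 0.47  -0.183  0.065]
tray_mid 0.74 [319.8 235. ] 816 [ 0.447 -0.041  0.028]
tray_mid 0.6 [355.2 190.9] 7953 [ 0.471 -0.185  0.065]
haemostat 0.69 [346.2 176. ] 330 [ 0.505 -0.201  0.067]
haemostat 0.41 [320.7 233.4] 790 [ 0.445 -0.04   0.029]
scissors 0.55 [383.8 181.1] 90 [ 0.434 -0.25   0.069]
rack 0.74 [346.2 195. ] 12175 [ 0.47  -0.157  0.064]
rack 0.33 [353.2 170.4] 200 [ 0.504 -0.232  0.068]
catch 0.78 [268.7 198.4] 790 [ 0.584 -0.006  0.062]
top campos [ 0.31936271 -0.00486322  1.00791452]
tray_lip 0.8 [361.9 225.5] 12279 [ 0.467 -0.207  0.065]
tray_lip 0.61 [352.6 220.5] 14602 [ 0.479 -0.188  0.065]
catch_lip 0.73 [270.4 183.3] 1045 [ 0.585 -0.005  0.063]
catch_lip 0.63 [359.1 225.7] 11864 [ 0.466 -0.205  0.065]
tray_mid 0.83 [366.  227.1] 12128 [ 0.467 -0.205  0.065]
haemostat 0.54 [375.4 210.4] 161 [ 0.503 -0.247  0.07 ]
scissors 0.7 [381.1 237.4] 228 [ 0.434 -0.247  0.069]
rack 0.55 [354.5 218.5] 15431 [ 0.48  -0.19   0.065]
rack 0.55 [358.6 227.7] 11919 [ 0.467 -0.204  0.065]
catch 0.78 [268.9 185.2] 1060 [ 0.586 -0.005  0.063]
0.8 -0.0187
```

```bash
python3 - <<'E'
import cv2
im=cv2.imread("pics/top0.png");cv2.imwrite("pics/top0c.png",cv2.resize(im[100:340,190:490],(750,600),interpolation=2))
im=cv2.imread("pics/scene0.png");cv2.imwrite("pics/scene0c.png",cv2.resize(im,(800,600),interpolation=2))
E
```

```text
(no output)
```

View pics/top0c.png

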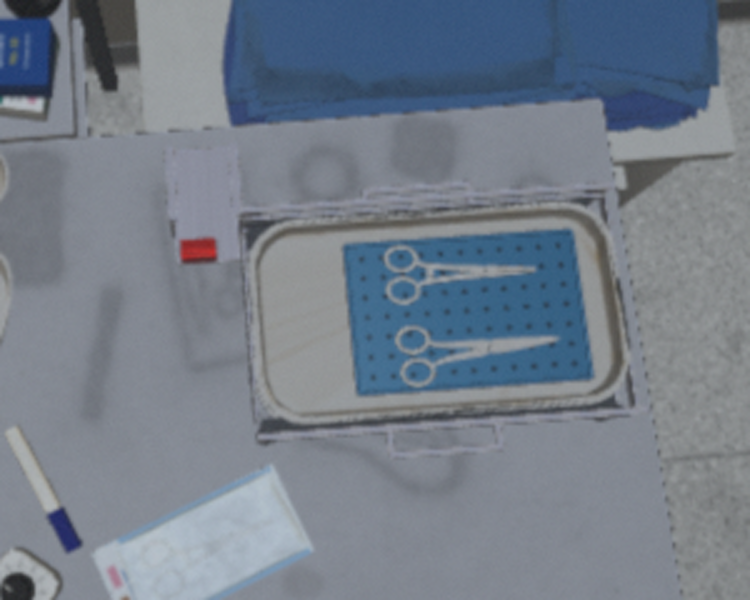

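View pics/scene0c.png

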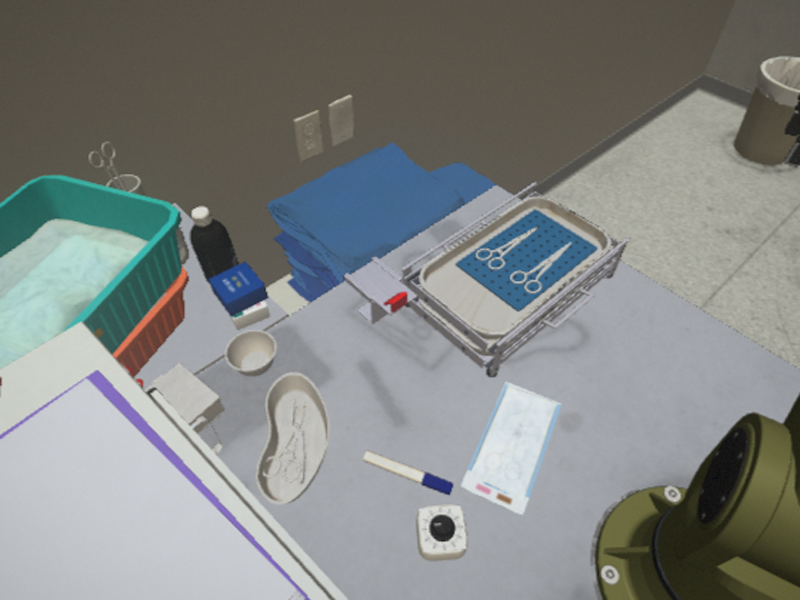

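The top view shows the red lip at about pixel (269,200) and the tray's front rim at column ~293. The mat and instruments lie to the right, at columns 327–427. Rack +x is roughly world −y, and the catch opens roughly along world +x. Next I'll fit the frame.

```bash
python3 - <<'E'
from h import *
for n in ["top","scene"]:
    im=cv2.imread(f"pics/{n}0.png"); W=np.load(f"{n}0.npy"); hsv=cv2.cvtColor(im,cv2.COLOR_BGR2HSV)
    inb=(W[...,0]>.3)&(W[...,0]<.75)&(W[...,1]<.1)&(W[...,1]>-.45)&(W[...,2]>.03)&(W[...,2]<.15)
    blue=inb&(hsv[...,0]>95)&(hsv[...,0]<115)&(hsv[...,1]>110)&(W[...,0]<.6)
    red=inb&((hsv[...,0]<8)|(hsv[...,0]>172))&(hsv[...,1]>130)
    k,lab,st,_=cv2.connectedComponentsWithStats(blue.astype(np.uint8)); blue=lab==1+np.argmax(st[1:,4])
    P=W[blue]; (cx,cy),sz,a=cv2.minAreaRect((P[:,:2]*1000).astype(np.float32))
    print(n,"mat",cx,cy,sz,a,np.median(P[:,2]))
    box=cv2.boxPoints(((cx,cy),sz,a)); 
    e=[box[1]-box[0],box[2]-box[1]]; l=max(e,key=np.linalg.norm); l=l/np.linalg.norm(l); l*=-np.sign(l[1])
    X=np.array([l[0],l[1]]); Y=np.array([-X[1],X[0]]); print("X",X,"Y",Y)
    c=np.array([cx,cy])/1000
    def loc(P): q=P[:,:2]-c; return np.c_[q@X,q@Y,P[:,2]]
    R=loc(W[red]); print("red rel mat x,y,z pct",np.round(np.percentile(R,[2,10,50,90,98],axis=0),4).tolist())
    # tray profile along x at |y|<30mm
    A=loc(W[inb]); s=np.abs(A[:,1])<.04
    for x in np.arange(-.235,-.10,.003):
        z=A[s&(abs(A[:,0]-x)<.0015)][:,2]
        if len(z): print("%.3f:%.4f(%d)"%(x,np.median(z),len(z)),end=" ")
    print()
    print("tray_lip est",c-.19*X)
E
```

```text
top mat 469.47845458984375 -240.51626586914062 (216.04747009277344, 140.2039337158203) 89.40767669677734 0.06534559548363165
X [-0.01033754 -0.9999466 ] Y [ 0.9999466  -0.01033754]
red rel mat x,y,z pct [[-0.2581, 0.0624, 0.0686], [-0.2557, 0.0636, 0.071], [-0.2444, 0.0716, 0.081], [-0.2325, 0.081, 0.0857], [-0.2301, 0.0828, 0.0873]]
-0.205:0.0648(26) -0.202:0.0778(41) -0.199:0.0812(55) -0.196:0.0809(43) -0.193:0.0789(38) -0.190:0.0623(40) -0.187:0.0617(45) -0.184:0.0614(43) -0.181:0.0621(44) -0.178:0.0613(46) -0.175:0.0613(42) -0.172:0.0620(44) -0.169:0.0623(44) -0.166:0.0620(43) -0.163:0.0622(40) -0.160:0.0620(46) -0.157:0.0614(45) -0.154:0.0623(42) -0.151:0.0617(44) -0.148:0.0623(44) -0.145:0.0622(46) -0.142:0.0624(42) -0.139:0.0617(46) -0.136:0.0625(43) -0.133:0.0618(43) -0.130:0.0620(44) -0.127:0.0622(45) -0.124:0.0622(43) -0.121:0.0619(44) -0.118:0.0617(43) -0.115:0.0620(48) -0.112:0.0615(39) -0.109:0.0652(54) -0.106:0.0660(46) -0.103:0.0654(44) 
tray_lip est [ 0.47144259 -0.05052642]
scene mat 469.41180419921875 -240.27783203125 (218.69305419921875, 141.9784698486328) 89.77481842041016 0.06479438359068038
X [-0.00392987 -0.99999225] Y [ 0.99999225 -0.00392987]
red rel mat x,y,z pct [[-0.2596, 0.0643, 0.0625], [-0.2576, 0.0651, 0.0655], [-0.2447, 0.0663, 0.079], [-0.2311, 0.0733, 0.0833], [-0.228, 0.0779, 0.0848]]
-0.202:0.0647(221) -0.199:0.0689(109) -0.196:0.0764(80) -0.193:0.0784(67) -0.190:0.0788(23) -0.178:0.0618(13) -0.175:0.0613(37) -0.172:0.0615(35) -0.169:0.0613(33) -0.166:0.0616(36) -0.163:0.0610(32) -0.160:0.0613(33) -0.157:0.0611(35) -0.154:0.0610(31) -0.151:0.0617(37) -0.148:0.0617(32) -0.145:0.0613(28) -0.142:0.0611(32) -0.139:0.0612(33) -0.136:0.0612(36) -0.133:0.0613(33) -0.130:0.0614(33) -0.127:0.0609(32) -0.124:0.0612(28) -0.121:0.0611(34) -0.118:0.0608(35) -0.115:0.0614(30) -0.112:0.0615(33) -0.109:0.0625(49) -0.106:0.0648(41) -0.103:0.0648(26) 
tray_lip est [ 0.47015848 -0.05027931]
```

```bash
cat >> h.py <<'E'
X=np.array([-.007,-1,0]);X/=np.linalg.norm(X);Y=np.array([-X[1],X[0],0]);LIP=np.array([.471,-.050,.079]);CATCH=np.array([.535,.003,.0855])
from scipy.spatial.transform import Rotation as Ro
def quat(ty):  # tool down, tool y = ty
    z=np.array([0,0,-1.]);x=np.cross(ty,z);q=Ro.from_matrix(np.c_[x,ty,z]).as_quat();return np.r_[q[3],q[:3]]
def f(): return np.array(get_state()["contact_force"])
E
python3 - <<'E'
from h import *
s=get_state();print(s["time"],s["eef_rot"],s["contact_force"],s["width"])
for n,ty in dict(X=X,mX=-X,Y=Y,mY=-Y).items():
    q=quat(ty)
    for p in [CATCH-.03*Y+[0,0,.08],CATCH-.03*Y-[0,0,.018],CATCH+.03*Y-[0,0,.018],LIP+.03*X-[0,0,.012],LIP-.12*X-[0,0,.012]]:
        r=ctrl.ik(p,q); print(n,None if r is None else np.round(r,2))
E
```

```text
0.8 [2.87146802e-06 9.79388899e-01 2.01983625e-01 1.18650499e-06] [-0.47584388 -0.59191334 -0.30846874] 0.0850864765070401
X [ 0.26  0.41 -0.44  1.91  0.23  0.87 -1.88]
X [ 0.13  0.54 -0.27  2.02  0.24  0.62 -1.88]
X [ 0.12  0.6  -0.25  1.86  0.22  0.7  -1.84]
X [ 0.28  0.5  -0.23  2.09  0.21  0.57 -1.68]
X [ 0.05  0.52 -0.36  2.09  0.32  0.59 -2.11]
mX [ 0.6   0.54 -0.99  1.9   0.53  1.    0.93]
mX [ 0.52  0.67 -0.91  2.01  0.73  0.82  0.75]
mX [ 0.51  0.76 -0.94  1.86  0.76  0.94  0.78]
mX [ 0.67  0.61 -0.83  2.08  0.68  0.74  0.96]
mX [ 0.37  0.63 -0.87  2.08  0.71  0.76  0.61]
Y [ 0.46  0.46 -0.75  1.9   0.39  0.92 -0.48]
Y [ 0.36  0.59 -0.62  2.02  0.52  0.7  -0.6 ]
Y [ 0.35  0.66 -0.63  1.86  0.53  0.8  -0.57]
Y [ 0.51  0.55 -0.58  2.09  0.5   0.64 -0.41]
Y [ 0.22  0.55 -0.61  2.09  0.52  0.65 -0.76]
mY [-0.75  0.64  1.15  1.92 -0.69  1.05 -2.44]
mY [-0.71  0.84  1.15  2.03 -0.97  0.97 -2.18]
mY [-0.66  0.91  1.15  1.87 -0.97  1.06 -2.25]
mY [ 0.01  0.51  0.15  2.09 -0.14  0.55 -2.88]
mY [ 0.54  0.79 -1.23  2.08  0.93  0.98  1.93]
```

```bash
python3 - <<'E'
from h import *
q=quat(Y)
ctrl.close_gripper(60)
ctrl.movep(CATCH-.042*Y+[0,0,.06],q)
ctrl.movel(CATCH-.042*Y-[0,0,.016])
b=f(); print(get_state()["time"],b)
for d in np.arange(-.036,.0,.003):
    ctrl.movel(CATCH+d*Y-[0,0,.016],max_speed=.04); g=f()-b
    print(round(d,3),np.round(g,1),round((np.array(get_state()["tcp_pos"])-CATCH)@Y,4))
    if abs(g@Y)>1: break
print(get_state()["time"])
im,_=vision.grab_frame("scene");cv2.imwrite("pics/s1.png",cv2.resize(im[120:270,180:380],(800,600),interpolation=2))
E
```

```text
4.4833 [ 0.22886572 -0.2814275   0.47333498]
-0.036 [ 0.1 -0.4 -0.4] -0.0352
-0.033 [ 0.2 -0.   0.1] -0.0328
-0.03 [ 0.3  1.2 -0.4] -0.0298
-0.027 [-0.1  0.3 -0.4] -0.0268
-0.024 [ 0.1  0.8 -0.8] -0.0238
-0.021 [-1.2  0.1 -0.6] -0.0208
6.0333
```

View pics/s1.png

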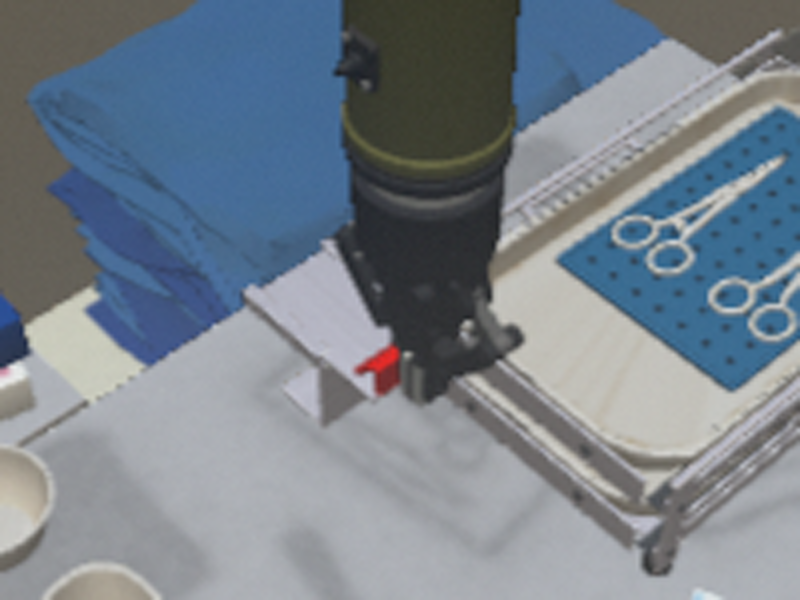

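The shut fingertips, at crop (412,378), stand just on the −y side of the red lip at (380,367) and clear of the tray front. I'll push on.

```bash
python3 - <<'E'
from h import *
def go(d): ctrl.movel(CATCH+d*Y-[0,0,.016],max_speed=.04)
b=np.array([.2,-.1,.3])
for d in [-.015,-.005,.005,.012]: go(d); print(d,np.round(f()-b,1))
for d in np.arange(.015,.036,.002):
    go(d); ctrl.pause(.05); g=np.mean([f() for _ in range(3)],0)-b; print(round(d,3),np.round(g,1))
    if g@Y<-7: break
go(d-.014); ctrl.movel(CATCH+(d-.014)*Y+[0,0,.06])
W=None
ctrl.movep(LIP+.032*X+[0,0,.06],quat(Y))
im,D=vision.grab_frame("scene");cv2.imwrite("pics/s2.png",cv2.resize(im[120:270,180:380],(800,600),interpolation=2))
W=cloud("scene",D);hsv=cv2.cvtColor(im,cv2.COLOR_BGR2HSV)
inb=(W[...,0]>.3)&(W[...,0]<.75)&(W[...,1]<.1)&(W[...,1]>-.1)&(W[...,2]>.03)&(W[...,2]<.15)
R=W[inb&((hsv[...,0]<8)|(hsv[...,0]>172))&(hsv[...,1]>130)]
print(len(R),np.round(np.percentile(R,[2,10,50,90,98],axis=0),4).tolist(),get_state()["time"])
E
```

```text
-0.015 [-0.4  0.6 -1. ]
-0.005 [-1.  -0.3  0.9]
0.005 [-0.1  0.3 -0.4]
0.012 [-0.4  0.6 -0.8]
0.015 [0.  0.4 0.4]
0.017 [-0.9 -0.1  0.8]
0.019 [-0.5 -0.1  0.2]
0.021 [-1.6  0.1  0.6]
0.023 [-0.9 -0.  -0.3]
0.025 [-3.3 -0.1  0.2]
0.027 [-8.5 -0.2  4. ]
105 [[0.5732, -0.0135, 0.0611], [0.5737, -0.0098, 0.0655], [0.5751, 0.004, 0.0778], [0.5812, 0.0172, 0.0833], [0.5845, 0.0182, 0.085]] 11.35
```

View pics/s2.png

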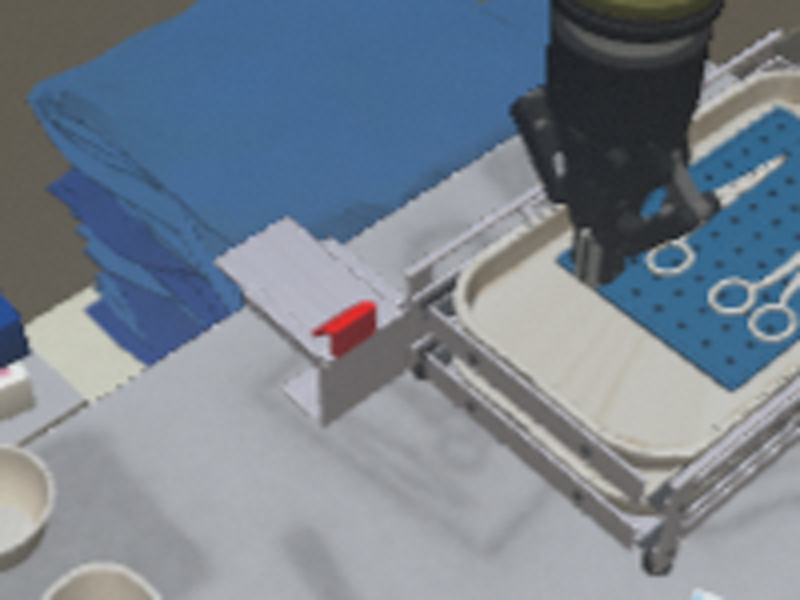

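The catch is fully aside: the red face moved from x≈0.534 to 0.5745, about 40 mm, and the tray is free of the plate. The fingers are above the bare floor inside the tray.

```bash
python3 - <<'E'
from h import *
def go(d,v=.03): ctrl.movel(LIP+d*X-[0,0,.0115],max_speed=v)
go(.032,.06); ctrl.pause(.1)
b=np.mean([f() for _ in range(3)],0); print(b)
go(.016); print(np.round(f()-b,1)); go(.010,.02); print(np.round(f()-b,1))
go(-.112,.035); print(np.round(f()-b,1))
d=-.112
while d>-.135:
    d-=.002; go(d,.02); ctrl.pause(.05); g=np.mean([f() for _ in range(3)],0)-b; print(round(d,3),np.round(g,1))
    if -(g[1])>7: break
print(get_state()["time"],get_state()["tcp_pos"])
im,_=vision.grab_frame("scene");cv2.imwrite("pics/s3.png",cv2.resize(im[120:300,140:380],(800,600),interpolation=2))
E
```

```text
[0.16963538 0.79277887 0.65241382]
[-0.3 -0.2 -0.3]
[-0.2 -0.6 -0.2]
[ 0.1 -1.4 -1.2]
-0.114 [-0.5 -2.   0. ]
-0.116 [ 1.2 -1.1 -0.5]
-0.118 [-0.2 -1.3 -0.5]
-0.12 [-0.4 -0.6 -0.6]
-0.122 [ 1.5 -5.7  2.1]
-0.124 [  0.3 -10.7   2.6]
19.3583 [0.47171325 0.07055995 0.0674293 ]
```

View pics/s3.png

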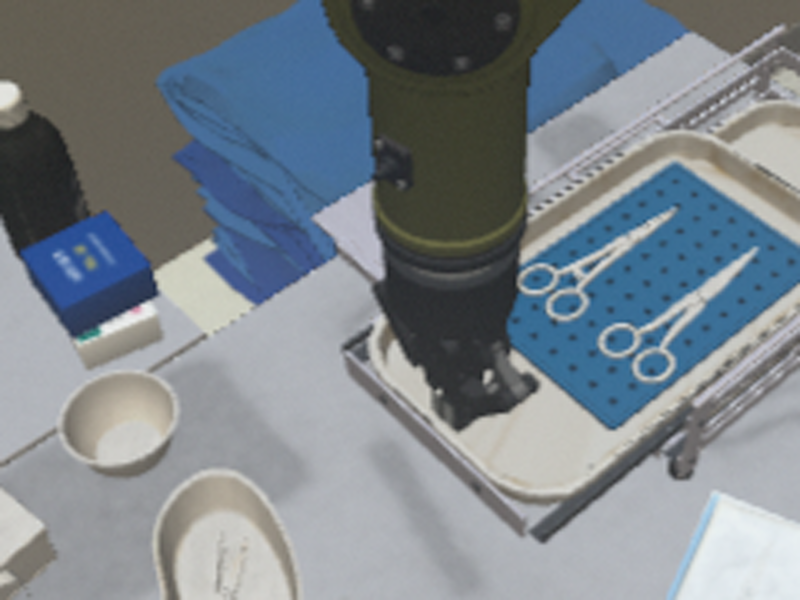

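The tray is drawn out to its stop with the instruments undisturbed on the mat. I'll back off the lip, lift clear and verify.

```bash
python3 - <<'E'
from h import *
ctrl.movel(LIP-.106*X-[0,0,.0115],max_speed=.05); ctrl.movel(LIP-.106*X+[0,0,.10],max_speed=.1)
p=LIP-.106*X+[0,0,.14]; p[0]-=.08; p[1]-=.30
try: ctrl.movel(p,max_speed=.2)
except ctrl.Unreachable: print("unreach")
for n in ["top","scene"]:
    im,D=vision.grab_frame(n);cv2.imwrite(f"pics/{n}4.png",cv2.resize(im,(800,600)));W=cloud(n,D);hsv=cv2.cvtColor(im,cv2.COLOR_BGR2HSV)
    A=(abs(W[...,0]-.47)<.03)&(W[...,1]>-.05)&(W[...,1]<.15)
    for y in np.arange(.05,.10,.003):
        z=W[A&(abs(W[...,1]-y)<.0015)][:,2]
        if len(z): print("%.3f:%.3f"%(y,np.median(z)),end=" ")
    inb=(W[...,0]>.5)&(W[...,0]<.65)&(W[...,1]<.05)&(W[...,1]>-.05)&(W[...,2]>.05)&(W[...,2]<.1)
    R=W[inb&((hsv[...,0]<8)|(hsv[...,0]>172))&(hsv[...,1]>130)]; print("red",np.round(np.percentile(R,5,axis=0),3))
print(get_state()["time"])
E
```

```text
0.050:0.062 0.053:0.062 0.056:0.062 0.059:0.062 0.062:0.062 0.065:0.062 0.068:0.062 0.071:0.062 0.074:0.062 0.077:0.063 0.080:0.064 0.083:0.080 0.086:0.082 0.089:0.081 0.092:0.078 0.095:0.077 red [ 0.573 -0.011  0.069]
0.050:0.062 0.053:0.061 0.056:0.061 0.059:0.061 0.062:0.061 0.065:0.061 0.068:0.060 0.071:0.002 0.074:-0.000 0.077:0.000 0.080:0.001 0.083:0.068 0.086:0.079 0.089:0.077 0.092:0.064 0.095:0.000 0.098:0.000 red [ 0.574 -0.012  0.072]
23.0
```

View pics/scene4.png

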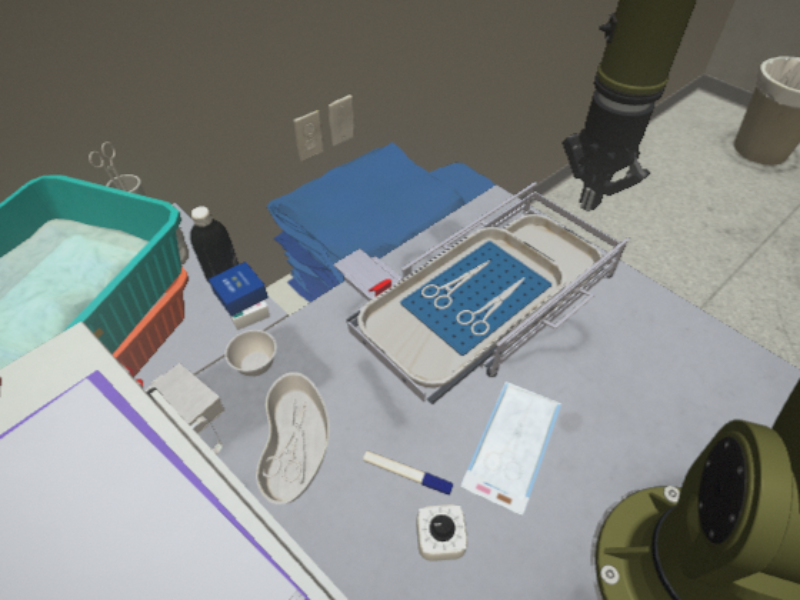

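The rim's inner edge went from y≈−0.049 to 0.081, which is 130 mm. The catch is still open, the lower tray is home, the bystanders are unmoved and the arm is clear.

```bash
python3 -c "
from h import *
print(ticket.close_job())"
```

```text
the job is handed in; nothing more can be done
None
```

The catch is drawn fully aside (about 40 mm) and the upper tray is out at its stop (about 130 mm), with the instruments still on the mat, the lower tray home and the bench things where they were; the job was handed in at about 23 s, but the hand-in call gave no verdict.

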